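Show the shaft bearing to the inspection camera

TASK

On the assembly board, slide the loose wooden packer back along the row until it closes the gap and sits flush against the end of the screwed-down wooden plinth, with their sides in line. Then lift the pillow-block bearing out of its seat and hold it up in front of the inspection camera: upright, its bore centred on the lens axis 14 cm in front of the lens, one face of the bearing squarely towards the lens. Finish while still holding it there in the gripper, and do not bump the camera or disturb the other things on the bench.

Things in the scene. Friction and masses are not known exactly. Their poses are not given: they have to be found in the camera images.
- board: Fixed plywood assembly board on the bench, 130 (x) x 310 (y) x 18 mm thick; origin at the centre of its underside. A row of parts runs along its y at x = 0: at the +y end the screwed-down hardwood plinth, 50 (x) x 70 (y) x 56 mm high, centred at y = +110 mm; then the loose packer; at the -y end the bearing in its seat (two steel strips 6 mm high, 34 mm apart, along y).
- plinth_face (a point): Centre of the plinth's -y end face (the face that the packer must meet), 46 mm above the bench; axes as the board's, so -y points from the face towards the packer and the bearing.
- packer: Loose hardwood block, 50 (x) x 40 (y) x 56 mm high, 0.1 kg; origin at the centre of its underside. Stands on the board between plinth and bearing, slightly askew, 15 to 35 mm short of the plinth. Slides when pushed.
- packer_face (a point): Centre of the packer's +y side face, the one towards the plinth, 28 mm above its underside and 20 mm from its centre; axes as the packer's.
- bearing: Loose grey cast-iron pillow-block bearing, 0.5 kg; origin at the centre of its underside. x: bore axis, y: width. Foot 28 (x) x 66 (y) x 10 mm high; housing above it 24 (x) x 50 (y) mm, its flat sides (normal to y) run from 10 to 44 mm height, its round top reaches 69 mm (nipple 73 mm). A 34 mm insert ring stands 2 mm proud on both faces. Both faces are alike.
- bearing_bore (a point): Centre of the bearing's bore, 44 mm above its underside; axes as the bearing's (x along the bore).
- camera_stand: Fixed inspection camera, not to be bumped. Foot 100 mm across, post 18 mm thick and 286 mm high; origin under the foot's centre. On the post the head (50 mm wide, 45 mm high); its lens looks level along the stand's -x, lens front 77 mm from the post's axis. The lens axis is 190 to 240 mm above the bench, varying from start to start.
- focus (a point): The point in the air to present the bearing's bore at: on the lens axis, 140 mm in front of the lens, at the height of the lens axis; its x axis lies along the lens axis (level), +x pointing to the lens; z up.
- pulley: Bystander: loose aluminium step pulley lying flat, 90 mm across, 40 mm high; origin under its centre. Leave alone.
- can: Bystander: loose steel can, 80 mm across, 100 mm high; origin under its centre. Leave alone.
- screwdriver: Bystander: loose screwdriver with a wooden handle, lying on the bench. Leave alone.
- wrench: Bystander: loose steel wrench lying on the bench. Leave alone.
Mind the look-alikes: they are no part of the job. There is more than one size of the bearing; the job needs the smaller.

How it is judged:
By the outcome, as a careful person would: the job done as asked, in the order asked, and still so for the second after the job is handed in, while the arm keeps its last pose, push and grip.
It also fails if it takes over 43 s, if anything falls off the work surface, if the arm or the gripper's body presses on something with over 40 N, if the wrist force passes 120 N, or if a joint passes its speed limit or range.

ROBOT

A 7-joint arm with a two-finger parallel gripper is mounted at the origin on the work surface. World frame = base frame: x ahead of the robot, y to its left, z up, the work surface at z = 0. Lengths are in m, angles in rad, forces in N, time in s.
With the tool pointing down it reaches from about 0.425 to 0.925 m from the base axis. Payload 6.8 kg.
Tool frame: the origin (TCP) lies between the finger pads; the fingertips stand 14 mm ahead of it and the grasp point (between the pads) lies 5 mm behind it; z points along the fingers, y is the line along which they close (so a half turn about z gives the same grasp; the last joint's range is limited). The gripper opens to 85 mm and grips with 20 to 120 N. Pads are 22 mm wide; open, the fingers measure 114 mm over their backs; the gripper's body (76 mm by 85 mm) begins 54 mm behind the grasp point. The pads swing forward as they close: fully open they stand 13 mm farther back than shut.
Start: joints at [1.136, 0.477, 0.022, 1.555, -0.011, 1.109, -0.083], TCP at [0.217, -0.639, 0.214] pointing down, gripper open.
Joint ranges: [-2.96, 2.96], [-0.34, 2.1], [-1.41, 1.46], [0.24, 2.44], [-1.37, 4.51], [0.17, 1.92], [-2.96, 2.96]. Speed limits (rad/s): [2.39, 2.39, 3.14, 3.14, 3.14, 3.14, 3.14].

INTERFACE

Orientations are given as a rotation vector (axis times angle).
In Python, from bench import r, eyes, ticket gives the robot as it stands. The module is installed in compiled form; this text tells all that it offers.
- The arm moves only by the tool arm_command, never from a script. Its argument "plan" is text: rows parted by semicolons, each of 4 numbers parted by spaces: the shift along the tool's x, y, z in m, then the turn about the tool's z in degrees. In form: tx ty tz yaw; .... A call has 1 to 20 rows; each row shifts and turns the commanded pose from where the row before left it, along the tool's axes as they then stand; what a row does not reach is not made up. A row lasts 1/8 s, in which the tool goes at most 62.5 mm and 10.7 degrees, less where a joint would pass 70% of its speed; a pose out of reach is approached as far as the arm can. A call is refused whole if a number of a shift passes 0.0625 or a number of a turn 10.7, either way. A call with a gripper value outside its range is refused whole. "hand" is the closure, from -1 (fully open) to 1 (shut), set as the call begins (left out, the last holds). The fingers move at their own pace and stop on an object; "grip_force" is the grip in N (left out, the last holds). Time passes only in rows, so rows that do not move let the fingers close. It gives the time, the measured TCP pose, the force, the opening and the grip force at its end, in the units of the state.
- r.get_obs(): the state, without advancing time (a new reading comes with each control period).
- eyes.grab_frame(name): name is "side" or "top"; returns (picture, depth): 480x640x3 uint8, red, green, blue; 480x640 float32, m along the optical axis (not along the pixel's ray), 0 where there is no reading.
- eyes.calibration(name): a dict with "fov_y" (degrees; the focal length in pixels is half the picture's height over the tangent of half this angle, whatever the lens; pixels are square), "cx", "cy" (the principal point, pixels), "k1" (the pictures are not rectified: a ray, as slopes to the right and down, at radius r is drawn at 1 + k1 r^2 times it, then the intrinsics apply), "origin" and "attitude" of the camera in the world. Camera axes: x right, y up, looking along -z (the intrinsics and any distortion apply to the point x, -y, -z); pixel columns grow to the right and rows downward; lengths in m; the calibration is good to about 2 mm. A picture is of the moment at which its call begins. calibration takes no time and is no camera call.
- ticket.hand_in(): hands the job in; it is judged then, once.
The state is a dict: "clock": time; "joints": joint angles; "qvel": joint speeds; "tau": joint torques, N m; "tcp_pos": TCP position; "orientation": TCP orientation; "contact_force": force on the tool from outside, world axes, zero at the start; "moment": the same for the moment, N m; "grip_width": finger opening in m; "gripper_force": force on a finger pad.
Only numpy, scipy, OpenCV 4.12 (cv2) and the standard library are available. Lean on these libraries where they do the work, as an engineer would, in place of code of your own. Each camera call takes 0.05 s, during which the arm holds its last target. There are 200 camera calls.

## Working session

There is one attempt and no reset: what is moved stays moved. The work goes in short steps, Python scripts to look and compute and a tool call to move; the robot and the scene stay as the last step left them, time stands still between calls to the robot, and variables do not carry over. Pictures are saved under pics/ and viewed, at most 10 in all, crops included, and the job is handed in when it is done.

Besides the shell and the picture viewer there is one more tool, called after "Call:" as name(argument=value, ...), one argument or row to a line, values as JSON. arm_command: Moves the arm, as the interface text tells. Its arguments: {"type":"object","properties":{"plan":{"type":"string"},"hand":{"type":"number"},"grip_force":{"type":"number"}},"required":["plan"]}

```bash
mkdir -p pics
cat > h.py <<'E'
import numpy as np, cv2
from scipy.spatial.transform import Rotation as R
from bench import r, eyes, ticket
def att(c):
    a=np.array(c["attitude"],float)
    if a.shape==(3,3): return a
    return R.from_rotvec(a).as_matrix() if a.size==3 else R.from_quat(a).as_matrix()
def K(c):
    f=240/np.tan(np.radians(c["fov_y"])/2)
    return np.array([[f,0,c["cx"]],[0,f,c["cy"]],[0,0,1.]]), np.array([c["k1"],0,0,0,0.])
def cloud(name,depth):
    c=eyes.calibration(name);k,d=K(c)
    v,u=np.mgrid[0:480,0:640]
    p=cv2.undistortPoints(np.stack([u,v],-1).reshape(-1,1,2).astype(np.float32),k,d).reshape(480,640,2)
    P=np.stack([p[...,0]*depth,-p[...,1]*depth,-depth],-1)
    W=P@att(c).T+np.array(c["origin"]); W[depth<=0]=np.nan
    return W
def grab(name,save=None):
    im,de=eyes.grab_frame(name)
    if save: cv2.imwrite(save,im[...,::-1])
    return im,de,cloud(name,de)
E
python3 - <<'E'
from h import *
for n in("side","top"):
    print(n,eyes.calibration(n)); im,de,W=grab(n,f"pics/{n}0.png"); np.savez(f"{n}0.npz",im=im,W=W)
o=r.get_obs(); print(o)
E
```

```text
side {'fov_y': 48.174212009859, 'cx': 316.1858070604075, 'cy': 249.14479666921886, 'k1': 0.021694515313845236, 'origin': array([ 0.51522941, -0.77118228,  1.03948897]), 'attitude': array([ 0.73550326, -0.03357926, -0.07151285])}
top {'fov_y': 54.00767510619495, 'cx': 316.3898015584708, 'cy': 238.74926582688397, 'k1': -0.08674996896526996, 'origin': array([0.42983593, 0.0246201 , 1.16403004]), 'attitude': array([ 0.11348221, -0.13568977, -1.59496877])}
{'clock': 0.1, 'joints': array([ 1.13593051,  0.47775477,  0.02236115,  1.55631578, -0.01151367,
        1.10931091, -0.0831458 ]), 'qvel': array([ 0.0012177 , -0.00335582, -0.00025099, -0.00339303,  0.00012547,
        0.00131036,  0.00036126]), 'tau': array([ 3.51882685e-03, -5.97766435e+01,  1.61334224e+00, -2.81954116e+01,
        1.28533001e-02,  5.04177195e-03, -1.76283129e-05]), 'tcp_pos': array([ 0.21646804, -0.6387688 ,  0.21341383]), 'orientation': array([-3.09817371e+00, -5.10665057e-01,  6.05624636e-04]), 'contact_force': array([ 0.98140791,  0.34038409, -0.14434093]), 'moment': array([-0.05625648,  0.05900903,  0.0082553 ]), 'gripper_force': 0.0, 'grip_width': 0.08538219137998826}
```

View pics/top0.png

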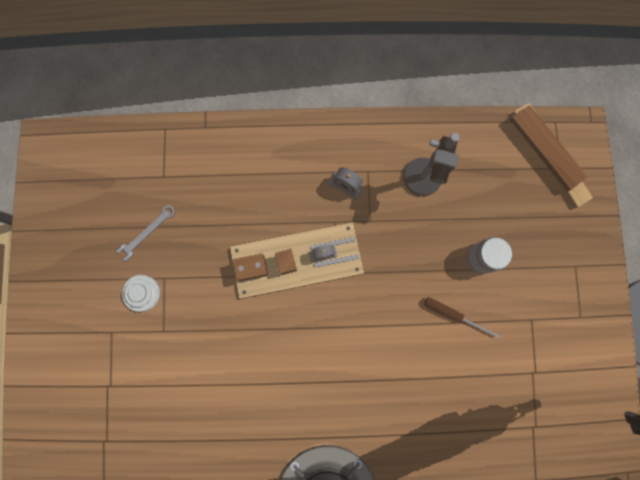

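View pics/side0.png

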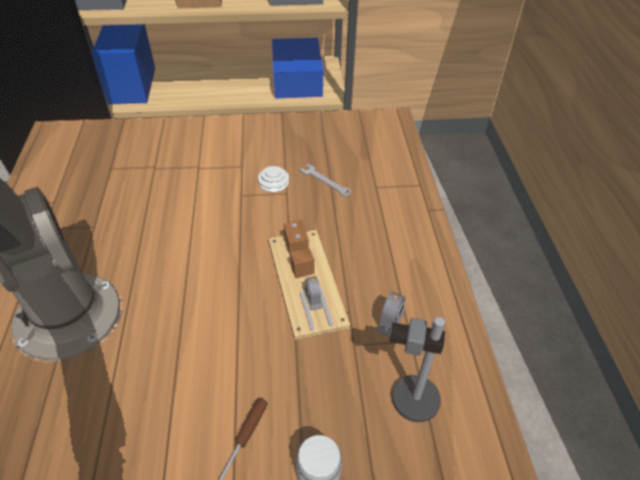

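The row lies on the board at top (297,260). There are two bearings: one in the seat at top (322,252) and side (314,294), and a larger one on the bench at top (348,182) and side (392,312). The seated one fits the description because it sits in the strips. I'll confirm it, and the camera head, in an enlarged crop.

Run:
```python
from h import *
t=np.load("top0.npz");s=np.load("side0.npz")
a=cv2.resize(t["im"][120:300,225:475],None,fx=3,fy=3,interpolation=cv2.INTER_CUBIC)[:, :750]
b=cv2.resize(s["im"][210:430,260:460],None,fx=2.7,fy=2.7,interpolation=cv2.INTER_CUBIC)
cv2.imwrite("pics/ct.png",a[...,::-1]);cv2.imwrite("pics/cs.png",b[...,::-1])
W=t["W"]
for n,W,pts in(("top",t["W"],[(297,290),(323,252),(348,182),(286,258),(250,266),(445,160),(449,145),(454,138),(434,143),(424,180),(491,255),(300,330)]),("side",s["W"],[(402,333),(417,335),(435,342),(438,326),(412,400),(314,292),(302,255),(296,230),(392,312)])):
  for u,v in pts: print(n,u,v,np.round(W[v,u],3))
```

```text
top 297 290 [ 0.489  0.057 -0.   ]
top 323 252 [ 0.57  -0.007  0.086]
top 348 182 [ 0.735 -0.072  0.088]
top 286 258 [0.56  0.079 0.075]
top 250 266 [0.544 0.163 0.073]
top 445 160 [ 0.731 -0.258  0.25 ]
top 449 145 [ 0.762 -0.268  0.255]
top 454 138 [ 0.765 -0.269  0.285]
top 434 143 [ 0.775 -0.243  0.232]
top 424 180 [ 0.756 -0.272  0.016]
top 491 255 [ 0.551 -0.397  0.097]
top 300 330 [0.391 0.052 0.002]
side 402 333 [ 0.711 -0.259  0.24 ]
side 417 335 [ 0.734 -0.27   0.249]
side 435 342 [ 0.764 -0.283  0.242]
side 438 326 [ 0.763 -0.278  0.285]
side 412 400 [ 0.756 -0.277  0.016]
side 314 292 [ 0.573 -0.028  0.071]
side 302 255 [0.552 0.083 0.075]
side 296 230 [0.542 0.172 0.071]
side 392 312 [ 0.739 -0.098  0.076]
```

View pics/ct.png

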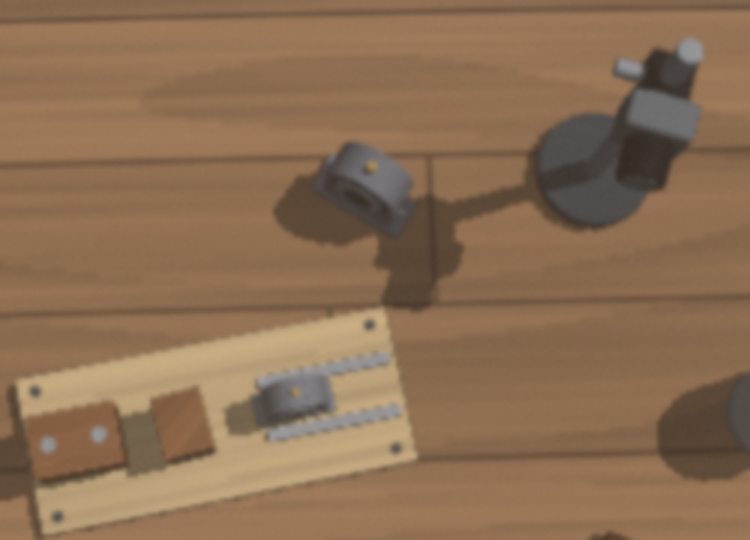

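View pics/cs.png

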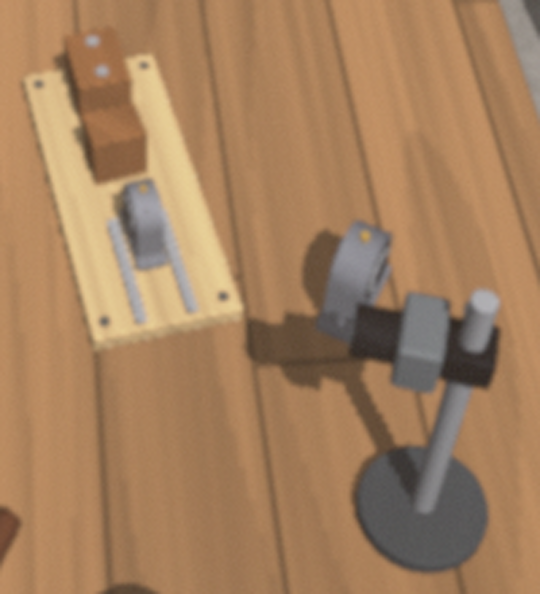

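Crops: the seated bearing at ct(297,393), with narrow housing, is the smaller one. The one at ct(367,185) is visibly larger and stands on the bench. The lens barrel is at ct(645,165), pointing roughly towards world -x. Next I'll fit the poses.

```bash
cat > fit.py <<'E'
from h import *
def sel(W,x0,x1,y0,y1,z0,z1):
    m=(W[...,0]>x0)&(W[...,0]<x1)&(W[...,1]>y0)&(W[...,1]<y1)&(W[...,2]>z0)&(W[...,2]<z1); return W[m]
def rect(P):
    (c,wh,a)=cv2.minAreaRect((P[:,:2]*1000).astype(np.float32)); 
    if wh[0]<wh[1]: wh=wh[::-1]; a-=90
    return np.round(c,1),np.round(wh,1),round((a+90)%180-90,1),len(P),round(np.median(P[:,2])*1000,1)
E
python3 - <<'E'
from fit import *
for n in("top","side"):
    d=np.load(n+"0.npz");W=d["W"];im=d["im"]
    print(n,"bench",np.nanmedian(sel(W,.4,.47,-.1,.2,-.05,.05)[:,2]))
    print(" board",rect(sel(W,.44,.7,-.15,.25,.012,.024)))
    print(" plinth",rect(sel(W,.5,.6,.115,.24,.068,.080)))
    print(" packer",rect(sel(W,.5,.6,.04,.115,.068,.080)))
    print(" bear>40",rect(sel(W,.53,.62,-.06,.03,.042,.1)), "foot",rect(sel(W,.53,.62,-.06,.03,.0265,.1)))
    b=sel(W,.53,.62,-.06,.03,.084,.1);print("  beartop",b.mean(0).round(4))
    st=sel(W,.64,.8,-.35,-.2,.19,.3)
    print(" posttop",sel(W,.74,.8,-.33,-.2,.275,.31).mean(0), np.nanmax(st[:,2]))
    for x0 in np.arange(.665,.8,.01):
        p=sel(st[None],x0,x0+.01,-.35,-.2,.19,.275)
        if len(p)>3: print("   x",x0.round(3),"y",np.round([p[:,1].min(),p[:,1].max()],4),"z",np.round([p[:,2].min(),p[:,2].max()],4),len(p))
    print(" foot",rect(sel(W,.68,.83,-.35,-.2,.008,.03)))
    print(" bigbear",rect(sel(W,.66,.8,-.15,-.02,.02,.12)))
E
```

```text
top bench -0.0008972705537559911
 board (array([562.6,  56.5]), array([310.7, 130.9]), -80.2, 4975, np.float64(17.5))
 plinth (array([543.8, 164.9]), array([70.4, 50.7]), -80.3, 647, np.float64(73.2))
 packer (array([554.6,  80.6]), array([50.3, 39.9]), 13.9, 369, np.float64(73.5))
 bear>40 (array([573.6,  -7.8]), array([49.4, 28.7]), -77.8, 265, np.float64(81.2)) foot (array([575.4, -16.8]), array([83.1, 51.6]), -81.1, 342, np.float64(77.9))
  beartop [ 0.574  -0.0078  0.0866]
 posttop [ 0.76686354 -0.26865497  0.28434599] 0.2885951259669475
   x 0.685 y [-0.2646 -0.2415] z [0.21   0.2447] 52
   x 0.695 y [-0.2667 -0.23  ] z [0.2105 0.2476] 104
   x 0.705 y [-0.2696 -0.2317] z [0.2233 0.2457] 82
   x 0.715 y [-0.2795 -0.2353] z [0.2142 0.2517] 129
   x 0.725 y [-0.285 -0.233] z [0.2078 0.2521] 150
   x 0.735 y [-0.2861 -0.2337] z [0.2113 0.2533] 128
   x 0.745 y [-0.2819 -0.2368] z [0.2078 0.2526] 88
   x 0.755 y [-0.2849 -0.2407] z [0.2105 0.2746] 106
   x 0.765 y [-0.2873 -0.2336] z [0.2201 0.2742] 90
   x 0.775 y [-0.2903 -0.2353] z [0.2216 0.2643] 66
   x 0.785 y [-0.2672 -0.238
[... 735 characters left out ...]
58886
   x 0.685 y [-0.2651 -0.2439] z [0.2153 0.244 ] 50
   x 0.695 y [-0.2682 -0.2314] z [0.2159 0.2467] 122
   x 0.705 y [-0.2714 -0.2365] z [0.2168 0.2459] 121
   x 0.715 y [-0.283  -0.2369] z [0.2054 0.251 ] 198
   x 0.725 y [-0.2867 -0.2328] z [0.2027 0.2523] 217
   x 0.735 y [-0.2876 -0.2366] z [0.2064 0.2519] 192
   x 0.745 y [-0.2842 -0.238 ] z [0.2139 0.2513] 157
   x 0.755 y [-0.2875 -0.2411] z [0.1909 0.2747] 210
   x 0.765 y [-0.2907 -0.2342] z [0.1912 0.2748] 144
   x 0.775 y [-0.2905 -0.259 ] z [0.2141 0.2435] 59
 foot (array([ 765.7, -270. ]), array([98.4, 98.2]), -22.6, 1556, np.float64(15.5))
 bigbear (array([747.2, -74.4]), array([64.8, 37.6]), 59.7, 587, np.float64(75.1))
```

Call:
arm_command(
  plan="0 0 0 -10.15;0 0 0 -10.15;0 0 0 -10.15;0 0 0 -10.15;0 0 0 -10.15;0 0 0 -10.15;0 0 0 -10.15;0 0 0 -10.15;0.04 0.03 0 0;0.046 0.033 0 0;0.046 0.033 0 0;0.046 0.033 0 0;0.046 0.033 0 0;0.046 0.033 0 0;0.046 0.033 0 0;0.046 0.033 0 0;0.046 0.033 0 0;0.046 0.033 0 0;0.046 0.033 0 0;0.046 0.033 0 0",
  hand=-1,
)

```text
clock: 2.6
tcp_pos: [0.5101, -0.0323, 0.2142]
orientation: [2.022, 2.405, -0.001]
contact_force: [0.4, -0.1, 0.5]
grip_width: 0.0857
gripper_force: 0.0
```

```bash
cat > go.py <<'E'
import sys
from h import *
def rem(x,y,z,a):
    o=r.get_obs();p=o["tcp_pos"];M=R.from_rotvec(o["orientation"]).as_matrix()
    A=np.degrees(np.arctan2(M[1,0],M[0,0]));d=np.array([x,y,z])-p
    t=np.radians(a);X=np.array([np.cos(t),np.sin(t),0]);Y=np.array([np.sin(t),-np.cos(t),0])
    print("clock",round(o["clock"],2),"tcp",p.round(4),"a",A.round(2),"tilt",M[:,2].round(4),"| after-turn shift",np.round([d@X,d@Y,-d[2]],4),"yaw",round(-((a-A+180)%360-180),2),"F",o["contact_force"].round(1),"w",round(o["grip_width"],4))
if __name__=="__main__": rem(*map(float,sys.argv[1:5]))
E
python3 - <<'E'
from fit import *
for n in("top","side"):
    W=np.load(n+"0.npz")["W"]
    h=sel(W,.7,.755,-.3,-.22,.2475,.258);print(n,"head top",rect(h))
    ba=[]
    # ridge of the barrel: highest points per x-slice
    for x0 in np.arange(.686,.712,.005):
        p=sel(W,x0,x0+.005,-.3,-.2,.2,.258)
        if len(p)>5:
            q=p[p[:,2]>p[:,2].max()-.008]; ba.append(q.mean(0)); 
    print(np.round(ba,4).tolist())
E
python3 go.py .5535 .0808 .052 99.9
```

```text
top head top (array([ 737. , -259.3]), array([47.9, 29. ]), 71.7, 181, np.float64(248.9))
[[0.6897, -0.2598, 0.2397], [0.6939, -0.2522, 0.2406], [0.6984, -0.2465, 0.2426], [0.7033, -0.2485, 0.2415], [0.7083, -0.2515, 0.2418], [0.7135, -0.2525, 0.2415]]
side head top (array([ 735.9, -260.2]), array([48.2, 28.1]), 71.8, 229, np.float64(248.6))
[[0.6899, -0.2591, 0.2347], [0.694, -0.2528, 0.2405], [0.6985, -0.2499, 0.2419], [0.7037, -0.251, 0.2417], [0.7085, -0.2526, 0.2414], [0.7135, -0.2557, 0.2417]]
clock 2.6 tcp [ 0.5101 -0.0323  0.2142] a 99.89 tilt [-2.e-04 -3.e-04 -1.e+00] | after-turn shift [0.1039 0.0622 0.1622] yaw -0.01 F [ 0.4 -0.1  0.5] w 0.0857
```

Call:
arm_command(
  plan="0.052 0.031 0 0;0.052 0.031 0 0;0 0 0 0;0 0 0.05 0;0 0 0.05 0;0 0 0.04 0;0 0 0.022 0;0 0 0 0;0 0 0 0",
)

```text
clock: 3.72
tcp_pos: [0.5534, 0.079, 0.0532]
orientation: [2.021, 2.404, 0.001]
contact_force: [0.7, -0.8, -0.1]
grip_width: 0.0856
gripper_force: 0.0
```

```bash
python3 go.py .5523 .111 .052 99.9
```

```text
clock 3.73 tcp [0.5534 0.079  0.0532] a 99.89 tilt [ 0.001 -0.    -1.   ] | after-turn shift [0.0317 0.0044 0.0012] yaw -0.01 F [ 0.7 -0.8 -0.1] w 0.0856
```

Call:
arm_command(
  plan="0 0 0 0;0 0 0 0;0 0 0 0;0 0 0 0;0 0 0 0;0 0 0 0;0 0 0 0;0 0 0 0",
  hand=1,
  grip_force=25,
)

```text
clock: 4.72
tcp_pos: [0.5535, 0.0794, 0.0537]
orientation: [2.02, 2.404, 0.001]
contact_force: [-2.0, -0.6, 9.2]
grip_width: 0.0479
gripper_force: 24.2
```

Call:
arm_command(
  plan="0.003 0.001 0 0;0.004 0.001 0 0;0.004 0.001 0 0;0.004 0.0014 0 0;0.004 0 0 0;0.003 0 0 0;0 0 0 0;0 0 0 0",
)

```text
clock: 5.72
tcp_pos: [0.5573, 0.1006, 0.056]
orientation: [2.019, 2.398, 0.005]
contact_force: [-1.2, -5.4, 21.0]
grip_width: 0.0477
gripper_force: 37.2
```

Run:
```python
from fit import *
import go
go.rem(.5523,.111,.052,99.9)
for n in("top","side"):
    im,de,W=grab(n)
    for z1 in (.08,):
        print(n," plinth+packer strip",rect(sel(W,.5,.6,.115,.24,.068,.080)))
        p=sel(W,.5,.62,.03,.24,.066,.080)
        u=np.array([np.cos(np.radians(99.9)),np.sin(np.radians(99.9))]);x=np.array([-u[1]*-1,-u[0]])
        q=(p[:,:2]-[.5618,.0568]); Y=q@u;X=q@x
        for y in np.arange(-.005,.15,.008):
            m=(Y>y)&(Y<=y+.008)
            if m.sum()>3: print(round(y,3),np.round([X[m].min(),X[m].max()],4),m.sum())
cv2.imwrite("pics/side1.png",cv2.resize(grab("side")[0][200:340,240:400],None,fx=4,fy=4,interpolation=cv2.INTER_CUBIC)[...,::-1])
```

```text
clock 5.72 tcp [0.5573 0.1006 0.056 ] a 99.83 tilt [ 0.0075 -0.0018 -1.    ] | after-turn shift [ 0.0111 -0.0032  0.004 ] yaw -0.07 F [-1.2 -5.4 21. ] w 0.0477
top  plinth+packer strip (array([541.6, 176.5]), array([50.6, 47.7]), 10.7, 293, np.float64(73.4))
0.099 [-0.0243 -0.0122] 16
0.107 [-0.0243 -0.0008] 31
0.115 [-0.0241  0.0127] 49
0.123 [-0.0246  0.0235] 68
0.131 [-0.0245  0.0257] 76
0.139 [-0.0239  0.024 ] 53
side  plinth+packer strip (array([544.9, 150.5]), array([83.3, 48.3]), -75.4, 159, np.float64(72.6))
0.019 [-0.0233  0.0271] 89
0.027 [-0.0253  0.0291] 22
0.035 [-0.0225  0.0261] 21
0.043 [-0.0145  0.0254] 25
0.051 [-0.0163  0.0269] 35
0.059 [-0.0145  0.0259] 18
0.067 [-0.0115  0.0162] 7
0.075 [-0.0134  0.0224] 45
0.083 [-0.0062  0.0242] 31
0.091 [0.0003 0.0234] 22
0.099 [-0.0247  0.0231] 10
0.107 [-0.0261 -0.023 ] 6
0.115 [-0.0244 -0.0189] 6
0.123 [-0.0261 -0.0178] 10
0.131 [-0.0263 -0.0217] 4
```

View pics/side1.png

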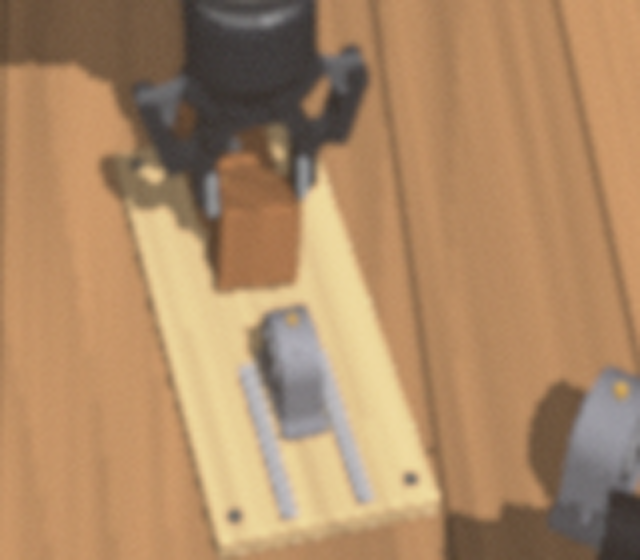

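The packer is gripped and sliding, now about 11 mm short. The tool is pressing down at 21 N and sits about 3 mm too far to +x. I'll relieve the force and correct the offset.

Call:
arm_command(
  plan="0 -0.001 -0.0015 0;0 -0.001 -0.0015 0;0 -0.001 -0.001 0;0 0 0 0;0 0 0 0",
)

```text
clock: 6.5
tcp_pos: [0.5506, 0.1014, 0.0565]
orientation: [2.021, 2.405, 0.0]
contact_force: [0.3, -0.0, 5.2]
grip_width: 0.0476
gripper_force: 32.1
```

```bash
python3 go.py .5523 .111 .052 99.9
```

```text
clock 6.5 tcp [0.5506 0.1014 0.0565] a 99.93 tilt [ 3.e-04 -0.e+00 -1.e+00] | after-turn shift [0.0092 0.0033 0.0045] yaw 0.03 F [ 0.3 -0.   5.2] w 0.0476
```

Call:
arm_command(
  plan="0.001 0.001 -0.0005 0;0.001 0.001 -0.0005 0;0.001 0.0012 0 0;0 0 0 0;0 0 0 0",
)

```text
clock: 7.12
tcp_pos: [0.5511, 0.1036, 0.0569]
orientation: [-2.02, -2.404, 0.007]
contact_force: [-4.0, -3.2, 7.8]
grip_width: 0.048
gripper_force: 30.5
```

```bash
python3 go.py .5523 .111 .052 99.9
```

```text
clock 7.12 tcp [0.5511 0.1036 0.0569] a 99.91 tilt [-0.004  -0.0027 -1.    ] | after-turn shift [0.007  0.0024 0.0049] yaw 0.01 F [-4.  -3.2  7.8] w 0.048
```

Call:
arm_command(
  plan="0.002 0.0005 0 0;0.002 0.0005 0 0;0.002 0 0 0;0.002 0 0 0;0 0 0 0;0 0 0 0",
)

```text
clock: 7.88
tcp_pos: [0.5511, 0.1116, 0.0575]
orientation: [-2.021, -2.405, 0.007]
contact_force: [-4.7, -3.1, 13.1]
grip_width: 0.0478
gripper_force: 30.7
```

```bash
python3 go.py .5523 .111 .052 99.9
```

```text
clock 7.88 tcp [0.5511 0.1116 0.0575] a 99.9 tilt [-0.0032 -0.003  -1.    ] | after-turn shift [-0.0008  0.001   0.0055] yaw 0.0 F [-4.7 -3.1 13.1] w 0.0478
```

Call:
arm_command(
  plan="0.0015 0.0005 -0.0015 0;0.0015 0.0005 -0.001 0;0 0 0 0;0 0 0 0",
)

```text
clock: 8.38
tcp_pos: [0.5512, 0.1121, 0.0583]
orientation: [-2.023, -2.403, 0.012]
contact_force: [-1.2, -7.4, 1.9]
grip_width: 0.0478
gripper_force: 26.3
```

Run:
```python
from fit import *
import go
go.rem(.5523,.111,.052,99.9)
im,de,W=grab("side")
u=np.array([np.cos(np.radians(99.9)),np.sin(np.radians(99.9))]);x=np.array([u[1],-u[0]])
c=np.array([.5612,.0570]) # side camera's own board centre
for z0,z1 in((.03,.045),(.045,.06),(.06,.078)):
    p=sel(W,.5,.62,.03,.24,z0,z1);q=p[:,:2]-c;Y=q@u;X=q@x
    m=(abs(X)<.02)&(Y<.06)
    print(z0,"face y",np.round(np.percentile(Y[m],[2,10,30]),4)); 
    f=(abs(X)<.04)&(Y<np.percentile(Y[m],10)+.006)
    print("  x",X[f].min().round(4),X[f].max().round(4),"slope",np.polyfit(X[m&(Y<np.percentile(Y[m],10)+.006)],Y[m&(Y<np.percentile(Y[m],10)+.006)],1).round(4))
cv2.imwrite("pics/side2.png",cv2.resize(im[200:340,240:400],None,fx=4,fy=4,interpolation=cv2.INTER_CUBIC)[...,::-1])
```

```text
clock 8.38 tcp [0.5512 0.1121 0.0583] a 99.83 tilt [-0.005  -0.0055 -1.    ] | after-turn shift [-0.0013  0.0009  0.0063] yaw -0.07 F [-1.2 -7.4  1.9] w 0.0478
0.03 face y [0.0159 0.0173 0.0191]
  x -0.0316 0.0164 slope [-0.0298  0.0201]
0.045 face y [0.019  0.0212 0.0238]
  x -0.0312 0.0202 slope [0.0325 0.0236]
0.06 face y [0.0257 0.0285 0.0307]
  x -0.0284 0.0217 slope [0.0512 0.0307]
```

View pics/side2.png

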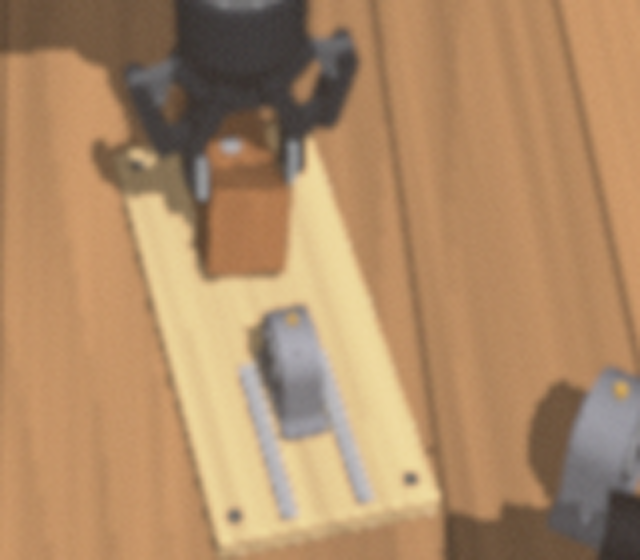

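The packer has tipped: its top leans to the plinth and its bottom lags by about 10 mm. I'll open so it drops flat, then push low on its end face.

Call:
arm_command(
  plan="0 0 0 0;0 0 0 0;0 0 0 0;0 0 0 0;0 0 0 0;0 0 -0.05 0;-0.04 0 -0.03 0;-0.06 0 0 0;-0.02 0 0 0;0 0 0 0",
  hand=-1,
)

```text
clock: 9.68
tcp_pos: [0.5738, -0.0039, 0.1394]
orientation: [-2.025, -2.402, 0.001]
contact_force: [-0.3, 1.1, 0.1]
grip_width: 0.0856
gripper_force: 0.0
```

```bash
cat > pk.py <<'E'
from fit import *
import go
u=np.array([np.cos(np.radians(99.9)),np.sin(np.radians(99.9))]);x=np.array([u[1],-u[0]])
def pk(names=("top","side")):
    for n in names:
        im,de,W=grab(n);c=np.array([.5627,.0566]) if n=="top" else np.array([.5612,.0570])
        p=sel(W,.5,.62,.03,.24,.066,.080);q=(p[:,:2]-c)*1000;Y=q@u;X=q@x
        print(n,"top y",np.round([Y.min(),Y.max()],1))
        for y in np.arange(8,146,8):
            m=(Y>y)&(Y<=y+8)
            if m.sum()>3: print("  ",y,np.round([X[m].min(),X[m].max()],1),m.sum(),"z",np.median(p[m,2]).round(4))
        for z0,z1 in((.025,.04),(.045,.06),(.066,.08)):
            p=sel(W,.5,.62,.03,.24,z0,z1);q=p[:,:2]-c;Y=q@u;X=q@x;m=(abs(X)<.02)&(Y<.06)
            if m.sum()>5: print("  face z",z0,np.round(np.percentile(Y[m],[2,10,50]),4))
    go.rem(.5523,.111,.052,99.9)
    return im
E
python3 -c "
from pk import *
im=pk()"
```

```text
top top y [ 14.6 145.4]
   8 [-2.3  4.5] 4 z 0.0722
   16 [-29.4   6.2] 39 z 0.0732
   24 [-42.3   9.8] 74 z 0.0739
   32 [-39.7  11.7] 78 z 0.0732
   40 [-37.8  13.1] 74 z 0.073
   48 [-36.4  14.4] 69 z 0.0731
   56 [-32.1  -1.3] 29 z 0.0728
   72 [-24.9  24.7] 55 z 0.073
   80 [-25.  24.] 72 z 0.073
   88 [-25.1  24.3] 73 z 0.0732
   96 [-25.4  25.4] 77 z 0.0729
   104 [-25.1  23.8] 74 z 0.074
   112 [-25.5  24.8] 73 z 0.0736
   120 [-25.5  24.7] 78 z 0.0731
   128 [-25.   23.2] 72 z 0.0735
   136 [-25.4  24.7] 75 z 0.0735
   144 [-21.7  21. ] 11 z 0.0728
  face z 0.066 [0.0166 0.0209 0.0377]
side top y [ 13.4 144.8]
   8 [-9.5  4.9] 9 z 0.0712
   16 [-20.1   6.4] 30 z 0.0716
   24 [-41.5   8.8] 43 z 0.0723
   32 [-39.6  10.6] 37 z 0.0733
   40 [-36.8  12.7] 30 z 0.0735
   48 [-35.4  13.2] 31 z 0.0726
   72 [-14.7  22.1] 7 z 0.0686
   88 [-24.4   6.1] 4 z 0.0726
   96 [-23.5 -15.8] 7 z 0.074
   136 [-19.2   1. ] 17 z 0.0743
  face z 0.025 [0.012  0.0135 0.0182]
  face z 0.045 [0.0139 0.0148 0.0177]
  face z 0.066 [0.0147 0.0181 0.0348]
clock 9.78 tcp [ 5.734e-01 -3.000e-04  1.397e-01] a 100.02 tilt [-4.0e-04  1.2e-03 -1.0e+00] | after-turn shift [ 0.1133 -0.0017  0.0877] yaw 0.12 F [ 0.7 -0.3  0.6] w 0.0857
```

```bash
python3 -c "
from pk import *
P=[]
for n in('top','side'):
    W=grab(n)[2]; c=np.array([.5627,.0566]) if n=='top' else np.array([.5612,.0570])
    p=sel(W,.5,.62,.03,.24,.068,.080);p=p[((p[:,:2]-c)@u)<.066]; print(n,rect(p), p[:,:2].mean(0))
go.rem(.545,.093,.140,87)
"
```

```text
top (array([543.1,  93. ]), array([50.1, 40.2]), -7.1, 366, np.float64(73.3)) [0.54261554 0.09287821]
side (array([540.7,  93.4]), array([48.6, 42.6]), -3.7, 178, np.float64(73.2)) [0.54829141 0.09060125]
clock 9.88 tcp [5.735e-01 2.000e-04 1.398e-01] a 100.11 tilt [-2.0e-04  1.1e-03 -1.0e+00] | after-turn shift [ 0.0911 -0.0333 -0.0002] yaw 13.11 F [ 0.8  0.3 -0.5] w 0.0856
```

Call:
arm_command(
  plan="0 0 0 8;0 0 0 8;0 0 0 0",
)

```text
clock: 10.25
tcp_pos: [0.5737, -0.0004, 0.1398]
orientation: [-2.332, -2.105, -0.0]
contact_force: [-0.8, -1.7, 0.3]
grip_width: 0.0853
gripper_force: 0.0
```

```bash
python3 go.py .5425 .0932 .042 84
```

```text
clock 10.25 tcp [ 5.737e-01 -4.000e-04  1.398e-01] a 84.15 tilt [-0.e+00  3.e-04 -1.e+00] | after-turn shift [ 0.0898 -0.0408  0.0978] yaw 0.15 F [-0.8 -1.7  0.3] w 0.0853
```

Call:
arm_command(
  plan="0.045 -0.02 0 0;0.045 -0.021 0 0;0 0 0 0;0 0 0.04 0;0 0 0.035 0;0 0 0.022 0;0 0 0 0;0 0 0 0",
)

```text
clock: 11.25
tcp_pos: [0.5433, 0.0918, 0.0436]
orientation: [2.335, 2.102, 0.002]
contact_force: [0.8, -0.5, -0.3]
grip_width: 0.0853
gripper_force: 0.0
```

Call:
arm_command(
  plan="0 0 0 0;0 0 0 0;0 0 0 0;0 0 0 0;0 0 0 0;0 0 0 0",
  hand=1,
  grip_force=20,
)

```text
clock: 12.0
tcp_pos: [0.5432, 0.0916, 0.0437]
orientation: [2.335, 2.1, 0.001]
contact_force: [-0.6, 0.5, 6.5]
grip_width: 0.0497
gripper_force: 21.4
```

Call:
arm_command(
  plan="0 0 -0.001 0;0 0 0 0;0 0 0 0",
)

```text
clock: 12.38
tcp_pos: [0.5425, 0.0915, 0.0437]
orientation: [-2.336, -2.1, 0.001]
contact_force: [-0.8, -0.3, 0.5]
grip_width: 0.0496
gripper_force: 21.2
```

```bash
python3 go.py .5523 .111 .042 99.9
```

```text
clock 12.38 tcp [0.5425 0.0915 0.0437] a 83.92 tilt [-3.e-04 -2.e-04 -1.e+00] | after-turn shift [0.0175 0.013  0.0017] yaw -15.98 F [-0.8 -0.3  0.5] w 0.0496
```

Call:
arm_command(
  plan="0 0 -0.0004 -4;0 0 0 -4;0 0 0 -4;0 0 0 -4;0 0.003 0 0;0 0.003 0 0;0 0.004 0 0;0 0.003 0 0;0 0 0 0;0 0 0 0",
)

```text
clock: 13.62
tcp_pos: [0.5553, 0.0939, 0.0442]
orientation: [-2.021, -2.405, 0.0]
contact_force: [-0.3, 0.2, -1.1]
grip_width: 0.0495
gripper_force: 21.0
```

```bash
python3 -c "
from pk import *
im=pk(('side',))"
```

```text
side top y [ 16.5 145.6]
   16 [-22.9  24. ] 62 z 0.072
   24 [-38.2  36.6] 86 z 0.074
   32 [-35.2  39.2] 59 z 0.0732
   40 [-37.8  25.6] 46 z 0.0741
   48 [-18.2  25.8] 43 z 0.0741
   56 [-17.4  22.7] 21 z 0.0736
   72 [-11.3  23.1] 36 z 0.0716
   80 [-2.  23.5] 10 z 0.0724
   96 [-25.8 -22.9] 5 z 0.074
   104 [-25.6 -20.8] 4 z 0.0724
  face z 0.025 [0.0173 0.0185 0.0207]
  face z 0.045 [0.0166 0.0182 0.0203]
  face z 0.066 [0.0179 0.0198 0.0364]
clock 13.68 tcp [0.5553 0.0939 0.0442] a 99.92 tilt [-1.e-04 -1.e-04 -1.e+00] | after-turn shift [ 0.0174  0.     -0.0078] yaw 0.02 F [-0.8 -1.1 -1.1] w 0.0495
```

Call:
arm_command(
  plan="0.004 0 0.0003 0;0.004 0 0 0;0.004 0 0 0;0.002 0 0 0;0.001 0 0 0;0.001 0 0 0;0 0 0 0;0 0 0 0",
)

```text
clock: 14.68
tcp_pos: [0.5527, 0.1095, 0.0439]
orientation: [2.021, 2.405, -0.0]
contact_force: [-1.0, -0.2, -1.7]
grip_width: 0.0495
gripper_force: 21.0
```

Call:
arm_command(
  plan="0.001 0 0 0;0 0 0 0",
)

```text
clock: 14.92
tcp_pos: [0.5526, 0.1097, 0.0439]
orientation: [2.021, 2.404, -0.001]
contact_force: [-0.0, -2.1, 0.0]
grip_width: 0.0494
gripper_force: 21.1
```

```bash
python3 -c "
from pk import *
im=pk(('side',))"
```

```text
side top y [ 30.6 132.4]
   32 [-24.8  25.9] 66 z 0.071
   40 [-37.1  37.8] 81 z 0.0738
   48 [-37.5  26.5] 57 z 0.0738
   56 [-18.9  26.6] 51 z 0.0736
   64 [-18.9  24.8] 33 z 0.0744
   72 [-16.2  24.1] 42 z 0.0733
   80 [-14.1  24.4] 38 z 0.0739
   88 [-4.2 24.1] 27 z 0.0742
   96 [-0.8 22.4] 10 z 0.0735
   120 [-25.6 -22.3] 5 z 0.0728
  face z 0.025 [0.0327 0.0341 0.0365]
  face z 0.045 [0.0326 0.0335 0.0362]
  face z 0.066 [0.0346 0.0359 0.0442]
clock 14.97 tcp [0.5526 0.1096 0.0439] a 99.87 tilt [-0.     -0.0011 -1.    ] | after-turn shift [ 0.0014 -0.0001 -0.0081] yaw -0.03 F [ 0.8 -3.  -0.2] w 0.0495
```

Call:
arm_command(
  plan="-0.001 0 0 0;0 -0.001 0 0;0 -0.0008 0.0003 0;0.001 0 0 0;0.001 0 0 0;0.001 0 0 0;0 0 0 0;0 0 0 0",
)

```text
clock: 15.98
tcp_pos: [0.551, 0.1094, 0.0437]
orientation: [2.021, 2.402, -0.004]
contact_force: [1.8, -8.6, 1.6]
grip_width: 0.0494
gripper_force: 21.4
```

```bash
python3 -c "
from pk import *
im=pk(('side',))"
```

```text
side top y [ 32.8 124.5]
   32 [-28.5  26.2] 68 z 0.0721
   40 [-39.5  34.7] 81 z 0.0742
   48 [-38.8  35.8] 52 z 0.0741
   56 [-39.5  23.5] 46 z 0.0734
   64 [-19.6  23.3] 42 z 0.0742
   72 [-18.8  22.2] 41 z 0.074
   80 [-14.2  24.8] 36 z 0.0742
   88 [-7.7 24.1] 30 z 0.0729
   96 [-0.7 22.5] 15 z 0.0734
   120 [-26.1 -25.1] 4 z 0.0716
  face z 0.025 [0.0331 0.0343 0.0364]
  face z 0.045 [0.0329 0.0336 0.0361]
  face z 0.066 [0.0335 0.0351 0.0435]
clock 16.02 tcp [0.551  0.1094 0.0437] a 99.83 tilt [ 5.0e-04 -3.6e-03 -1.0e+00] | after-turn shift [ 0.0013  0.0015 -0.0083] yaw -0.07 F [ 2.7 -8.   1.8] w 0.0495
```

Call:
arm_command(
  plan="-0.001 0.0004 0 0;0 0 0 0;0 0 0 0",
)

```text
clock: 16.4
tcp_pos: [0.551, 0.1094, 0.0437]
orientation: [2.021, 2.403, -0.003]
contact_force: [0.4, -6.4, 3.4]
grip_width: 0.0494
gripper_force: 21.4
```

Call:
arm_command(
  plan="0 0 0 0;0 0 0 0;0 0 0 0;0 0 0 0;0 0 0 0;0 0 0 0;0 0 -0.02 0;0 0 -0.04 0;0 0 -0.03 0;-0.06 0 0 0;-0.06 0 0 0;-0.04 0 0 0;0 0 0 0",
  hand=-1,
)

```text
clock: 18.02
tcp_pos: [0.5791, -0.051, 0.1346]
orientation: [2.028, 2.397, -0.001]
contact_force: [0.7, 1.1, -0.4]
grip_width: 0.0856
gripper_force: 0.0
```

```bash
python3 -c "
from pk import *
im=pk()
W=grab('top')[2]
for n,W in(('top',W),):
    p=sel(W,.5,.62,.03,.24,.068,.080); print(rect(p))
"
```

```text
top top y [ 34.5 145.3]
   32 [-25.7  23.9] 54 z 0.0734
   40 [-25.5  22.6] 71 z 0.0736
   48 [-25.7  24.1] 75 z 0.0739
   56 [-26.  24.] 74 z 0.0731
   64 [-25.4  23. ] 73 z 0.0732
   72 [-25.   24.8] 77 z 0.0728
   80 [-25.   24.2] 71 z 0.0732
   88 [-25.2  25.2] 76 z 0.0733
   96 [-25.3  24.3] 75 z 0.073
   104 [-24.7  23.2] 72 z 0.0732
   112 [-25.6  24.9] 75 z 0.0736
   120 [-25.2  24.9] 74 z 0.0741
   128 [-25.1  23.4] 75 z 0.0735
   136 [-25.2  24.9] 72 z 0.0731
   144 [-21.4  20.7] 12 z 0.0725
  face z 0.066 [0.0351 0.0369 0.0469]
side top y [ 32.6 146.9]
   40 [-21.  -17.9] 4 z 0.0729
   72 [-22.4  -4.7] 15 z 0.0745
   80 [-23.9  -1. ] 22 z 0.0728
   88 [-25.3   1.1] 28 z 0.0742
   96 [-25.2   3.4] 30 z 0.0737
   104 [-25.4   5.1] 30 z 0.0737
   112 [-25.3   7.2] 35 z 0.0738
   120 [-25.4   8.7] 26 z 0.0742
   128 [-25.6  10.7] 34 z 0.0738
   136 [-25.3  11.8] 32 z 0.0734
   144 [-23.1  13.3] 11 z 0.0714
  face z 0.025 [0.0334 0.0343 0.0359]
clock 18.12 tcp [ 0.5787 -0.0458  0.1347] a 99.9 tilt [ 1.1e-03  6.0e-04 -1.0e+00] | after-turn shift [0.159  0.0009 0.0827] yaw 0.0 F [-0.1 -0.1 -0.3] w 0.0854
(array([546.8, 145. ]), array([110.7,  50.7]), -80.5, 1019, np.float64(73.3))
```

The packer is flush and in line: overall length is 110.7 mm and lateral offset about 0.5 mm. Now the bearing.

Call:
arm_command(
  plan="0 0 0 10;0 0 0 10;0 0 0 10;0 0 0 10;0 0 0 10;0 0 0 10;0 0 0 10;0 0 0 10;0 0 0 9;0 0 0 0",
)

```text
clock: 19.42
tcp_pos: [0.5785, -0.0439, 0.1341]
orientation: [-3.126, -0.306, -0.001]
contact_force: [0.5, -0.1, -0.2]
grip_width: 0.0853
gripper_force: 0.0
```

```bash
python3 go.py .573 -.0083 .048 10.9
```

```text
clock 19.43 tcp [ 0.5785 -0.0439  0.1341] a 11.2 tilt [ 4.e-04  5.e-04 -1.e+00] | after-turn shift [ 0.0013 -0.036   0.0861] yaw 0.3 F [ 0.5 -0.1 -0.2] w 0.0853
```

Call:
arm_command(
  plan="0.0013 -0.036 0 0.3;0 0 0 0;0 0 0.04 0;0 0 0.03 0;0 0 0.016 0;0 0 0 0;0 0 0 0",
)

```text
clock: 20.3
tcp_pos: [0.5739, -0.0106, 0.0487]
orientation: [3.128, 0.292, 0.003]
contact_force: [-0.8, 0.2, -0.3]
grip_width: 0.085
gripper_force: 0.0
```

Call:
arm_command(
  plan="0 0 0 0;0 0 0 0;0 0 0 0;0 0 0 0;0 0 0 0;0 0 0 0;0 0 0 0",
  hand=1,
  grip_force=60,
)

```text
clock: 21.18
tcp_pos: [0.574, -0.009, 0.0496]
orientation: [-3.127, -0.292, -0.004]
contact_force: [-3.6, 2.4, 12.1]
grip_width: 0.0444
gripper_force: 58.6
```

```bash
python3 -c "
import go
from h import *
go.rem(.573,-.0083,.048,10.9)
im=grab('side')[0]
cv2.imwrite('pics/side3.png',cv2.resize(im[200:350,240:400],None,fx=4,fy=4,interpolation=cv2.INTER_CUBIC)[...,::-1])"
```

```text
clock 21.18 tcp [ 0.574  -0.009   0.0496] a 10.67 tilt [ 0.0024  0.0015 -1.    ] | after-turn shift [-0.0008 -0.0009  0.0016] yaw -0.23 F [-3.6  2.4 12.1] w 0.0444
```

View pics/side3.png

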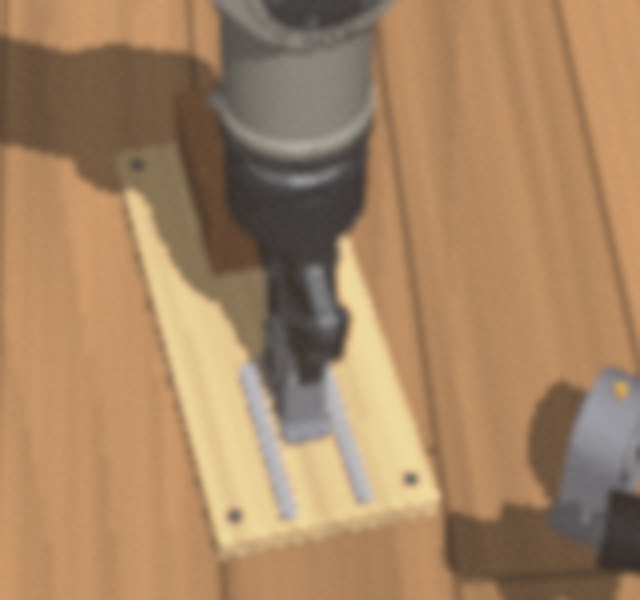

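Call:
arm_command(
  plan="0 0 -0.003 0;0 0 -0.005 0;0 0 -0.01 0;0 0 -0.02 0;0 0 -0.04 0;0 0 -0.045 0;0 0 -0.035 0;0 0 0 0;0 0 0 0",
)

```text
clock: 22.35
tcp_pos: [0.5719, -0.0109, 0.2044]
orientation: [3.128, 0.291, -0.003]
contact_force: [-1.1, -0.4, -4.4]
grip_width: 0.0441
gripper_force: 59.4
```

```bash
python3 go.py .560 -.2021 .2146 -18.25
```

```text
clock 22.35 tcp [ 0.5719 -0.0109  0.2044] a 10.62 tilt [-1.9e-03 -3.0e-04 -1.0e+00] | after-turn shift [ 0.0485  0.1854 -0.0102] yaw 28.87 F [-1.1 -0.4 -4.4] w 0.0441
```

Call:
arm_command(
  plan="0 0 0 7;0 0 0 7.3;0 0 0 7.3;0 0 0 7.2;0.008 0.02 -0.002 0;0.01 0.035 -0.002 0;0.01 0.04 -0.002 0;0.01 0.04 -0.002 0;0.007 0.033 -0.001 0;0.0035 0.0174 -0.001 0;0 0 0 0;0 0 0 0;0 0 0 0",
)

```text
clock: 23.98
tcp_pos: [0.5616, -0.1999, 0.2155]
orientation: [-3.102, 0.492, 0.0]
contact_force: [-0.0, -0.0, -4.5]
grip_width: 0.0442
gripper_force: 59.4
```

```bash
python3 -c "
from fit import *
import go
go.rem(.560,-.2021,.2146,-18.25)
o=r.get_obs();p0=o['tcp_pos'];t=np.radians(-18.25)
X=np.array([np.cos(t),np.sin(t)]);Y=np.array([-np.sin(t),np.cos(t)])
for n in('side','top'):
    im,de,W=grab(n);np.savez(n+'4.npz',W=W,im=im)
    c=np.array([.560,-.2021]);q=(W[...,:2]-c);a=q@X;b=q@Y
    m=(abs(a)<.03)&(abs(b)<.045)&(W[...,2]>.17)&(W[...,2]<.27)
    for z in np.arange(.17,.27,.008):
        k=m&(W[...,2]>z)&(W[...,2]<=z+.008)
        if k.sum()>4: print(n,z.round(3),'x',np.round([a[k].min()*1e3,a[k].max()*1e3],1),'y',np.round([b[k].min()*1e3,b[k].max()*1e3],1),k.sum())
    if n=='side': cv2.imwrite('pics/side4.png',cv2.resize(im[230:430,290:460],None,fx=3,fy=3,interpolation=cv2.INTER_CUBIC)[...,::-1])
"
```

```text
clock 23.98 tcp [ 0.5616 -0.1999  0.2155] a -18.02 tilt [-0.e+00  8.e-04 -1.e+00] | after-turn shift [-0.0008  0.0026  0.0009] yaw 0.23 F [-0.  -0.  -4.5] w 0.0442
side 0.178 x [ 4.9 13.5] y [-30.2  34.3] 6
side 0.186 x [-14.   13.9] y [-32.1  35.6] 115
side 0.194 x [-13.2  13.6] y [-32.1  28.8] 60
side 0.202 x [-11.9  11.9] y [-24.1  -2.5] 37
side 0.21 x [-12.3  13.8] y [-24.2  14.9] 46
side 0.218 x [-11.8  14.5] y [-24.1  12.7] 43
side 0.226 x [-11.8  14.2] y [-23.5  12. ] 25
side 0.234 x [-12.   14.2] y [-30.5  28.1] 40
side 0.242 x [-8.7 13.9] y [-33.9  27.9] 52
side 0.25 x [-5.1 12.2] y [-34.8  27. ] 44
side 0.258 x [10. 12.] y [-27.2  27.2] 8
top 0.186 x [-12.9   7.3] y [-31.1  33.5] 77
top 0.194 x [-12.7   7.7] y [-28.8  32.8] 38
top 0.202 x [-10.8   2.6] y [-19.9  25.8] 13
top 0.21 x [-12.6  -2.5] y [-22.7  25.9] 11
top 0.218 x [-12.8  -8.3] y [-18.4  25.8] 19
top 0.226 x [-12.8  -7.4] y [-21.7  25.7] 23
top 0.234 x [-12.4  -4.2] y [-20.9  29.4] 35
top 0.242 x [-13.1   1.6] y [-15.6  35.9] 45
top 0.25 x [-10.2  -0.4] y [-4.9 36.4] 28
top 0.258 x [-8.5 -3.5] y [23.  36.4] 6
```

View pics/side4.png

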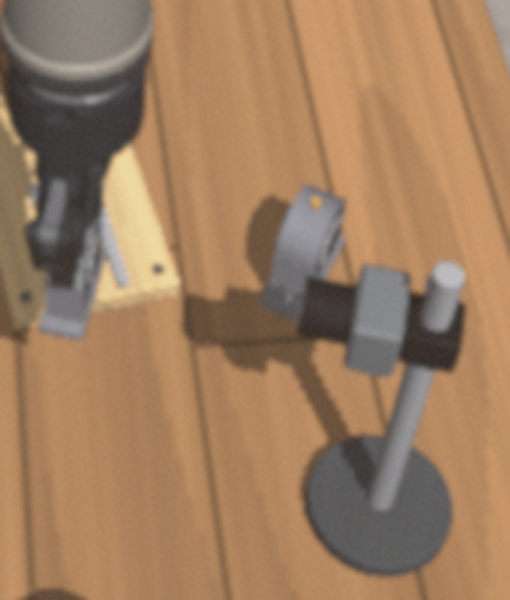

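```bash
python3 -c "
from fit import *
t=np.radians(-18.25);X=np.array([np.cos(t),np.sin(t)]);Y=np.array([-np.sin(t),np.cos(t)])
for n in('side','top'):
    W=np.load(n+'4.npz')['W'];q=W[...,:2]-[.560,-.2021];a=q@X;b=q@Y;z=W[...,2]
    k=(abs(a)<.011)&(abs(b)>.0265)&(abs(b)<.033)&(z>.18)&(z<.2)
    print(n,'foot-top z',np.median(z[k]),k.sum(),[np.round(np.median(z[k&(b*s>0)]),4) for s in(1,-1)])
    k=(abs(a)<.016)&(abs(b)<.04)&(z>.175)&(z<.2); print('foot rect',rect(W[k]))
    # flat side towards -y : a vs b slope ; end face of foot
    k=(abs(a)<.010)&(b<-.021)&(b>-.0275)&(z>.198)&(z<.235)
    if k.sum()>10: print('flat side plane b~a,z',np.linalg.lstsq(np.c_[a[k],z[k],np.ones(k.sum())],b[k],rcond=None)[0].round(3),k.sum())
    k=(a<-.008)&(a>-.016)&(abs(b)<.02)&(z>.2)&(z<.25)
    if k.sum()>10: print('face a~b,z',np.linalg.lstsq(np.c_[b[k],z[k],np.ones(k.sum())],a[k],rcond=None)[0].round(3),k.sum())
    h=sel(W,.7,.755,-.3,-.22,.244,.256);print(' head top z',np.median(h[:,2]),np.percentile(h[:,2],[25,75]))
    k=sel(W,.69,.80,-.35,-.2,.19,.256)
"
```

```text
side foot-top z 0.19146953389251065 53 [np.float64(nan), np.float64(0.1915)]
foot rect (array([ 560.4, -200.4]), array([67.6, 27.9]), 72.0, 176, np.float64(192.7))
flat side plane b~a,z [ 0.027 -0.    -0.022] 95
 head top z 0.247436396332243 [0.24628071 0.24856578]
top foot-top z 0.1931942878294141 36 [np.float64(0.1931), np.float64(0.1936)]
foot rect (array([ 557.9, -200.1]), array([64.7, 20.1]), 71.1, 114, np.float64(192.8))
face a~b,z [ 0.012  0.004 -0.012] 94
 head top z 0.24772181410631944 [0.24636569 0.24894132]
  return _methods._mean(a, axis=axis, dtype=dtype,
  ret = ret.dtype.type(ret / rcount)
```

```bash
python3 -c "
from fit import *
t=np.radians(-18.25);X=np.array([np.cos(t),np.sin(t)]);Y=np.array([-np.sin(t),np.cos(t)])
for n in('side4','top4','side0','top0'):
    W=np.load(n+'.npz')['W'];q=W[...,:2]-[.7363,-.2598];a=q@X;b=q@Y;z=W[...,2]
    k=(abs(a)<.007)&(abs(b)<.02)&(z>.235)&(z<.26);print(n,'head',np.round([np.median(z[k]),z[k].std()],4),k.sum())
    zz=z[(abs(a+.032)<.008)&(abs(b)<.005)&(z>.23)];print('  barrel ridge',np.median(zz).round(4),len(zz))
    for s in np.arange(-.03,.031,.01):
        k=(abs(a+.033)<.006)&(abs(b-s)<.003)&(z>.2)&(z<.26)
        if k.sum()>2: print('    b',round(s,3),np.median(z[k]).round(4))
    k=(abs(a+.033)<.008)&(z>.2)&(z<.26)&(abs(b)<.04); print('  barrel width',(b[k].min()*1e3).round(1),(b[k].max()*1e3).round(1), 'head width',(b[(abs(a)<.007)&(z>.23)&(z<.26)&(abs(b)<.04)]*1e3).round(1)[[0,-1]])
"
```

```text
side4 head [0.2479 0.0015] 156
  barrel ridge 0.2428 44
    b -0.02 0.2276
    b -0.01 0.2388
    b 0.0 0.2428
    b 0.01 0.241
  barrel width -18.2 14.3 head width [ 19.9 -25.1]
top4 head [0.2482 0.0017] 118
  barrel ridge 0.2431 34
    b -0.01 0.2419
    b 0.0 0.2439
    b 0.01 0.2397
    b 0.02 0.2251
  barrel width -13.1 17.7 head width [ 21.6 -22.1]
side0 head [0.2482 0.0015] 156
  barrel ridge 0.2428 45
    b -0.02 0.2271
    b -0.01 0.2394
    b 0.0 0.2427
    b 0.01 0.2401
  barrel width -18.9 15.8 head width [ 21.2 -24.6]
top0 head [0.2482 0.0017] 128
  barrel ridge 0.2427 35
    b -0.01 0.2408
    b 0.0 0.2426
    b 0.01 0.2395
    b 0.02 0.2267
  barrel width -17.7 17.5 head width [ 23.5 -22.3]
```

Call:
arm_command(
  plan="-0.0003 0.0015 0.0015 0.1;0 0 0 0;0 0 0 0;0 0 0 0",
)

```text
clock: 24.58
tcp_pos: [0.5605, -0.2033, 0.2141]
orientation: [-3.102, 0.499, -0.0]
contact_force: [-0.2, -0.1, -3.4]
grip_width: 0.0438
gripper_force: 59.4
```

```bash
python3 -c "
from fit import *
import go
go.rem(.560,-.2021,.214,-18.25)
t=np.radians(-18.25);X=np.array([np.cos(t),np.sin(t)]);Y=np.array([-np.sin(t),np.cos(t)])
for n in('side','top'):
    W=grab(n)[2];q=W[...,:2]-[.560,-.2021];a=q@X;b=q@Y;z=W[...,2]
    k=(abs(a)<.011)&(abs(b)>.0265)&(abs(b)<.033)&(z>.18)&(z<.2);print(n,'foot top',np.median(z[k]))
    k=(abs(a)<.017)&(abs(b)<.04)&(z>.175)&(z<.2);print(' x',np.percentile(a[k]*1e3,[1,99]).round(1),'y',np.percentile(b[k]*1e3,[1,99]).round(1),rect(W[k]))
    p=sel(W,.5,.62,.03,.24,.068,.080);print(' row',rect(p)); print(' bigbear',rect(sel(W,.66,.8,-.15,-.02,.02,.12)))
"
```

```text
clock 24.57 tcp [ 0.5605 -0.2033  0.2141] a -18.28 tilt [ 1.e-04  0.e+00 -1.e+00] | after-turn shift [-0.0008 -0.001   0.0001] yaw -0.03 F [-0.2 -0.1 -3.4] w 0.0438
side foot top 0.19214320552272685
 x [-13.4  13.6] y [-34.9  25.3] (array([ 559.2, -204. ]), array([66.9, 27.7]), 71.4, 177, np.float64(191.6))
 row (array([522.9, 163.1]), array([74.6, 13.9]), -83.0, 83, np.float64(73.0))
 bigbear (array([747.5, -74.1]), array([65.9, 37.2]), 58.9, 584, np.float64(75.1))
top foot top 0.19036921745470858
 x [-12.9   8.2] y [-33.4  30.3] (array([ 557.5, -203. ]), array([64.6, 21.5]), 70.8, 115, np.float64(190.9))
 row (array([546.9, 145.2]), array([110.8,  50.9]), -80.3, 1021, np.float64(73.4))
 bigbear (array([749.8, -73.1]), array([64.9, 35.7]), 58.0, 522, np.float64(79.2))
```

Call:
arm_command(
  plan="0 -0.0016 -0.0006 0;0 0 0 0;0 0 0 0;0 0 0 0;0 0 0 0;0 0 0 0",
)

```text
clock: 25.42
tcp_pos: [0.5609, -0.2018, 0.2147]
orientation: [3.102, -0.499, -0.0]
contact_force: [-0.7, -0.6, -4.0]
grip_width: 0.0438
gripper_force: 59.4
```

```bash
python3 -c "
from fit import *
import go
t=np.radians(-18.25);X=np.array([np.cos(t),np.sin(t)]);Y=np.array([-np.sin(t),np.cos(t)])
for n in('side','top','top','side'):
    go.rem(.560,-.2021,.214,-18.25)
    W=grab(n)[2];q=W[...,:2]-[.560,-.2021];a=q@X;b=q@Y;z=W[...,2]
    k=(abs(a)<.010)&(abs(b)>.027)&(abs(b)<.032)&(z>.18)&(z<.2);print(n,'foot top',np.median(z[k]))
    k=(abs(a)<.017)&(abs(b)<.04)&(z>.175)&(z<.2);print(' x',np.percentile(a[k]*1e3,[1,99]).round(1),'y',np.percentile(b[k]*1e3,[1,99]).round(1),rect(W[k]))
"
```

```text
clock 25.43 tcp [ 0.5609 -0.2018  0.2147] a -18.28 tilt [-0.  0. -1.] | after-turn shift [-0.0008  0.0006  0.0007] yaw -0.03 F [-0.7 -0.6 -4. ] w 0.0438
side foot top 0.19215013550088972
 x [-13.7  13.7] y [-33.7  26.7] (array([ 560. , -204.5]), array([64.1, 28.1]), 68.4, 176, np.float64(191.9))
clock 25.48 tcp [ 0.5609 -0.2017  0.2147] a -18.28 tilt [-1.e-04 -0.e+00 -1.e+00] | after-turn shift [-0.0008  0.0006  0.0007] yaw -0.03 F [-0.1  0.7 -3.3] w 0.0443
top foot top 0.19131005052986105
 x [-12.9   8.8] y [-31.1  32. ] (array([ 553.5, -197.9]), array([65.7, 20.4]), 58.2, 111, np.float64(191.7))
clock 25.52 tcp [ 0.561  -0.2017  0.2147] a -18.28 tilt [ 1.e-04  0.e+00 -1.e+00] | after-turn shift [-0.0008  0.0006  0.0007] yaw -0.03 F [ 0.   0.6 -5.3] w 0.0445
top foot top 0.19198655719035818
 x [-12.8   8.7] y [-31.5  31.9] (array([ 554.9, -199.7]), array([65.7, 20.8]), 63.0, 113, np.float64(191.8))
clock 25.57 tcp [ 0.561  -0.2018  0.2147] a -18.28 tilt [ 0. -0. -1.] | after-turn shift [-0.0008  0.0006  0.0007] yaw -0.03 F [-0.3  0.  -2.8] w 0.0441
side foot top 0.19174983346726132
 x [-13.9  13.7] y [-33.2  30.1] (array([ 560.2, -201.6]), array([67.8, 27.6]), 71.1, 178, np.float64(191.9))
```

```bash
python3 -c "
from h import *
print(ticket.hand_in())"
```

```text
the job is handed in; nothing more can be done
None
```

I've handed the job in, and the system gave no verdict. The packer is flush with the plinth, about 0.5 mm out of line. The smaller bearing is held upright and square to the lens, within about 1 mm of the focus point by my camera measurements. My first packer grip tipped and skewed it on the board, so I re-gripped and slid it home.

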